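# Index a bronze tube three divisions in a ratchet drill jig

## Task

The row of holes under the drill-bush bar is finished, so bring the bronze tube round to the next row, three divisions on. Draw out the sprung locking plunger by its T-grip and turn the grip so that it parks out, work the ratchet lever exactly three full strokes (right down and fully back up), then turn the grip back and let the plunger drop fully home in the index plate. Leave the things standing around the jig where they are.

Things in the scene. Friction and masses are not known exactly. Their poses are not given: they have to be found in the camera images.
- jig: Fixed drill jig: dark base 200 (x) x 365 (y, -97 to +268) x 18 mm. Origin on the bench under the spindle; x away from the robot, y (to the left) parallel to the spindle. Along y: lever -86, saw-toothed ratchet wheel (100 dia) -68, notched index plate (101 dia) -38, headstock 6, chuck 28..88, bronze tube (60 dia) to 216, tailstock to 313. Drill-bush bar over the tube, top 178.
- spindle_axis (a point): Point on the spindle axis at jig y 0, 105 mm above the bench. The lever, too, swings about this axis (parallel to the jig's y).
- spindle (a joint): Turn (rad) of the spindle with ratchet wheel, index plate, chuck and tube: 0 at the start (within 0.02); grows as the ratchet feeds it (top of the tube towards the robot). 12 divisions of 0.5236 (30 degrees). A holding pawl stops it turning back, and 0.5 Nm of drag holds it where it is left. Locked with 0.03 rad of play while the plunger is home.
- lever (a joint): Ratchet lever (rad): 0 at rest on its upper stop, 0.599 on its lower stop. A spring lifts it back (3 to 5 N at the grip); pressing it while it feeds takes about 7 to 9 N. The first 0.06 is free play. One full press down feeds one division; the pawl picks up the next tooth only when the lever has risen to 0.03 or less.
- lever_grip (a point): Centre of the black round grip at the lever's end, 22 dia x 76 mm, parallel to the jig's y, at jig y -130 and 150 mm from the spindle axis, free at its -y end. At rest the arm points towards the robot, 30 degrees above the level (grip at jig x -130, z 180); fully down it points 4.3 degrees below it (x -150, z 94). Nothing is beneath it. Press it from above and follow the arc.
- plunger (a joint): How far (m) the locking plunger is drawn out along its axis: 0 home in a notch of the index plate, at most 0.014. Its spring pulls it in with 6 N (home) to 10 N. The T-grip can turn only when it is out 0.010 or more. Turned 60 degrees and let go it rests parked at 0.008, clear of the plate. It goes home (below 0.001) only with the T-grip turned back to 0 and a notch of the plate under it.
- tgrip (a joint): Turn (rad) of the T-grip about the plunger axis: 0 with its bar parallel to the spindle. It turns either way when drawn out; shallow park notches at +1.05 and -1.05 (it stays parked anywhere from 0.7 to 1.3), stops at 1.31. At home it has 0.1 of play; let go within about 0.15 of 0, it finds its slot.
- tgrip_center (a point): Centre of the plunger's black T-grip: a bar 48 mm long (its y), 14 thick (its x), 22 tall (its z). Its z is the plunger axis, pointing outward and leaning 35 degrees from the vertical towards the robot (jig -x). Home, it lies at jig x -61, y -38, z 193. A 13 mm shank joins it to a sleeve 29 dia whose top is 6 mm under the bar when home. Grip it across its 14 mm, along the plunger axis.
- stock_tube_mid (a point): Undrilled bronze tube standing on end, 50 dia x 180 mm high; a loose bystander. This point is at its centre, half-way up.
- drilled_tube_mid (a point): Drilled bronze tube standing on end, 50 dia x 150 mm high; a loose bystander. This point is at its centre, half-way up.
- oil_can_mid (a point): Small steel oil can with a spout, 59 dia x 146 high; this point is 55 mm above its underside, sizes in mm; a loose bystander.
- bronze_cast_mid (a point): Small turned bronze casting standing upright, 56 dia x 112 mm high; a loose bystander. This point is at its centre, half-way up.
- file_mid (a point): Flat file with a wooden handle lying flat, 315 long (from 165 behind to 150 ahead of this point along its x), 24 mm high; a loose bystander. This point is half-way up.
- hammer_mid (a point): Hammer lying flat, 260 long along its x (130 each way; head at +x, from 48 mm at -y to 40 mm at +y), 26 mm high; a loose bystander. This point is at its centre, half-way up.

How it is judged (in metres and radians):
On the way, in this order (a step that is already met when the one before it is completed fails the run):
1. the locking plunger is drawn out of the index plate and parked out, its T-grip turned (value of joint plunger above 0.006 m and (value of joint tgrip above 0.6 rad or value of joint tgrip below -0.6 rad)), for 0.2 s.
2. first stroke: the lever is pressed right down (value of joint lever above 0.55 rad), for 0.02 s.
3. first stroke: the lever is back up and the spindle stands 1 division on (value of joint lever below 0.05 rad and value of joint spindle between 0.4636 and 0.5836 rad), for 0.1 s.
4. second stroke: the lever is pressed right down (value of joint lever above 0.55 rad), for 0.02 s.
5. second stroke: the lever is back up and the spindle stands 2 divisions on (value of joint lever below 0.05 rad and value of joint spindle between 0.9872 and 1.1072 rad), for 0.1 s.
6. third stroke: the lever is pressed right down (value of joint lever above 0.55 rad), for 0.02 s.
7. third stroke: the lever is back up and the spindle stands 3 divisions on (value of joint lever below 0.05 rad and value of joint spindle between 1.5108 and 1.6308 rad), for 0.1 s.
At the end, for the whole second after the job is handed in: The spindle stands three divisions on (1.571 rad within 0.05) and still, the plunger is fully home in the index plate (within 1.5 mm), its T-grip turned back (within 0.2 rad of 0), and the lever is up at rest (within 0.05 rad) (value of joint spindle between 1.5208 and 1.6208 rad and value of joint plunger below 0.0015 m and value of joint tgrip between -0.2 and 0.2 rad and value of joint lever below 0.05 rad and not (velocity of joint spindle above 0.05 rad/s)); the robot touches nothing.
It fails at once if the spindle is fed more than three divisions (value of joint spindle above 1.7708 rad).
It fails at once if a bystander is moved or knocked over (more than 20 mm) (distance of any of stock_tube_mid, drilled_tube_mid, oil_can_mid, bronze_cast_mid, file_mid, hammer_mid from where it was at the start of the episode above 0.02 m).
It also fails if it takes over 64 s, if anything falls off the work surface, if the arm or the gripper's body presses on something with over 40 N, if the wrist force passes 120 N, or if a joint passes its speed limit or range.

## Robot

A 6-joint arm with a two-finger parallel gripper is mounted at the origin on the work surface. World frame = base frame: x ahead of the robot, y to its left, z up, the work surface at z = 0. Lengths are in m, angles in degrees, forces in N, time in s.
With the tool pointing down it reaches from about 0.35 to 0.875 m from the base axis. Payload 4.2 kg.
Tool frame: the origin (TCP) lies midway between the tips of the shut fingers; the grasp point (between the pads) lies 19 mm behind it; z points along the fingers, y is the direction in which the jaws open and shut (so a half turn about z gives the same grasp; the last joint's range is limited). The gripper opens to 87 mm and grips with 3 to 60 N. Pads are 19 mm wide; open, the fingers measure 117 mm over their backs; the gripper's body (75 mm by 190 mm) begins 51 mm behind the grasp point.
Start: joints at [77.899, 22.042, 0.453, 0, -68.411, -14.817], TCP at [0.283, 0.557, 0.223] pointing down, gripper open.
Joint ranges: [-179.83, 179.83], [-69.29, 118.12], [-61.27, 80.66], [-181.25, 117.63], [-171.15, -9.14], [-177.46, 177.46]. Speed limits (degrees/s): [159.86, 159.86, 180, 180, 180, 180].

## Interface

Orientations are given as a 3x3 rotation matrix whose columns are the frame's x, y, z axes.
In Python, from station import r gives the robot as it stands.
- The arm moves only by the tool carry_out, never from a script. Its argument "steps" is a list of rows, each a list of 2 entries, a list of its own where there are three numbers: the shift along the tool's x, y, z in cm, then the turn about the tool's z in degrees. In form: [[[x, y, z], twist], ...]. A call has 1 to 20 rows; each row is the pose to reach, as a shift and turn from the pose measured when the call began, along the tool's axes at that moment; what a row does not reach only later rows make up. A row lasts 1/10 s, in which the tool goes at most 50 mm and 8.59 degrees, less where a joint would pass 70% of its speed; a pose out of reach is approached as far as the arm can. A call with a gripper value outside its range is refused whole. "gripper" is the gripper's target within -1 to 1 (fully open at 1, half-way at 0, shut at -1), set as the call begins (left out, the last holds). The fingers move at their own pace and stop on an object; the grip force is fixed at half the most. Time passes only in rows, so rows that repeat a pose let the fingers close. It gives the time, the measured TCP pose, the force and the opening at its end, in the units of the state.
- r.sense(): the state, without advancing time (a new reading comes with each control period).
- r.capture(name): name is "scene" or "top"; returns the picture (420x560x3 uint8, red, green, blue); there is no depth.
- r.calibration(name): a dict with "camera_matrix" (3x3 intrinsics, pixels), "world_from_camera" (4x4, takes a point from camera to world coordinates). Camera axes: x right, y up, looking along -z (the intrinsics and any distortion apply to the point x, -y, -z); pixel columns grow to the right and rows downward; lengths in m; the calibration is good to about 2 mm. A picture is of the moment at which its call begins. calibration takes no time and is no camera call.
- r.finish_job(): hands the job in, once; it reports no verdict.
Trained networks look in the newest picture that a camera, given by its name, has taken for a name from the list of things; names that differ only in an ending like _2 or _b are one class to them, and where a whole thing is asked for, a point or a joint stands for the part that bears it (a point fixed in the world has none). Each returns a list of dicts, best first, with "confidence" (0 to 1); they miss things now and then, are a little off and sometimes report something else, mostly with a low value. They report only what shows in the picture. A call takes as long as a camera call.
- r.cut_out(camera, target): "pixels" (420x560 bool, what is visible of it).
- r.place_of(camera, target): "centre" ([x, y, z] in m, in world coordinates, good to about 4 mm: a listed point, or the origin of a listed thing).
The state is a dict: "time_s": time; "joints": joint angles; "joint_velocities": joint speeds; "effort": joint torques, N m; "tcp_pos": TCP position; "ee_rot": TCP orientation; "wrist_force": force on the tool from outside, world axes, zero at the start; "moment": the same for the moment, N m; "gripper_width": opening from 0.0 (shut) to 1.0 (fully open).
Only numpy, scipy, OpenCV 4.12 (cv2) and the standard library are available. Lean on these libraries where they do the work, as an engineer would, in place of code of your own. Each camera call takes 0.05 s, during which the arm holds its last target. There are 200 camera calls.

## Working session

There is one attempt and no reset: what is moved stays moved. The work goes in short steps, Python scripts to look and compute and a tool call to move; the robot and the scene stay as the last step left them, time stands still between calls to the robot, and variables do not carry over. Pictures are saved under pics/ and viewed, about 8 in all and at most 12, crops included, and the job is handed in when it is done.

Besides the shell and the picture viewer there is one more tool, called after "Emit:" as name(argument=value, ...), one argument or row to a line, values as JSON. carry_out: Moves the arm, as the interface text tells. Its arguments: {"type":"object","properties":{"steps":{"type":"array","items":{"type":"array"}},"gripper":{"type":"number"}},"required":["steps"]}

```bash
mkdir -p pics; ls
cat > a.py <<'E'
from station import r
import cv2,numpy as np
np.set_printoptions(precision=4,suppress=True)
E
python3 - <<'E'
from a import *
for c in ("scene","top"):
    im=r.capture(c); cv2.imwrite(f"pics/{c}0.png",im[:,:,::-1])
    for t in ("jig","spindle_axis","lever_grip","tgrip_center","stock_tube_mid","drilled_tube_mid","oil_can_mid","bronze_cast_mid","file_mid","hammer_mid"):
        print(c,t,[(np.round(d["centre"],4).tolist(),round(d["confidence"],2)) for d in r.place_of(c,t)[:2]])
s=r.sense(); print(s)
E
```

```text
pics
scene jig [([0.6352, -0.0081, 0.0], 0.71)]
scene spindle_axis [([0.6343, -0.0052, 0.1066], 0.84)]
scene lever_grip [([0.5159, -0.1423, 0.1784], 0.88)]
scene tgrip_center []
scene stock_tube_mid [([0.5021, -0.2313, 0.0874], 0.79)]
scene drilled_tube_mid [([0.416, -0.0436, 0.0705], 0.83)]
scene oil_can_mid [([0.4205, -0.1668, 0.0541], 0.61)]
scene bronze_cast_mid []
scene file_mid [([0.4789, 0.3119, 0.0101], 0.71)]
scene hammer_mid [([0.3453, 0.2575, 0.0157], 0.58), ([0.6355, -0.0061, 0.1055], 0.41)]
top jig [([0.6343, -0.0067, 0.0003], 0.63)]
top spindle_axis [([0.6343, -0.0075, 0.1061], 0.67)]
top lever_grip [([0.513, -0.145, 0.1828], 0.66)]
top tgrip_center [([0.5777, -0.0457, 0.1915], 0.6)]
top stock_tube_mid [([0.502, -0.2298, 0.0935], 0.67)]
top drilled_tube_mid [([0.4124, -0.0481, 0.0734], 0.67), ([0.5028, -0.2288, 0.0946], 0.42)]
top oil_can_mid [([0.4249, -0.1649, 0.0513], 0.62)]
top bronze_cast_mid [([0.4432, 0.0683, 0.0541], 0.94)]
top file_mid [([0.4781, 0.3174, 0.0117], 0.97), ([0.4169, -0.0474, 0.0744], 0.62)]
top hammer_mid [([0.3444, 0.2583, 0.0136], 0.9)]
{'time_s': 1.1, 'joints': array([ 77.8977,  22.0417,   0.4515,   0.0012, -68.4101, -14.8158]), 'joint_velocities': array([ 0.0731, -0.0166, -0.0249, -0.0109, -0.1158,  0.1611]), 'effort': array([ -0.0002, -39.0481,  18.7627,   4.2241,   0.0155,  -0.    ]), 'tcp_pos': array([0.2829, 0.5573, 0.2225]), 'ee_rot': array([[ 0.8917, -0.4527,  0.    ],
       [-0.4527, -0.8917, -0.    ],
       [ 0.    ,  0.    , -1.    ]]), 'wrist_force': array([-0.0911,  0.4856, -0.1427]), 'moment': array([-0.0349, -0.0149, -0.0234]), 'gripper_width': 0.9983747496509856}
```

View pics/scene0.png

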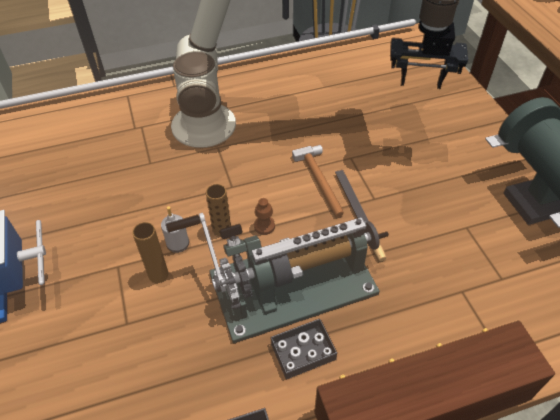

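View pics/top0.png

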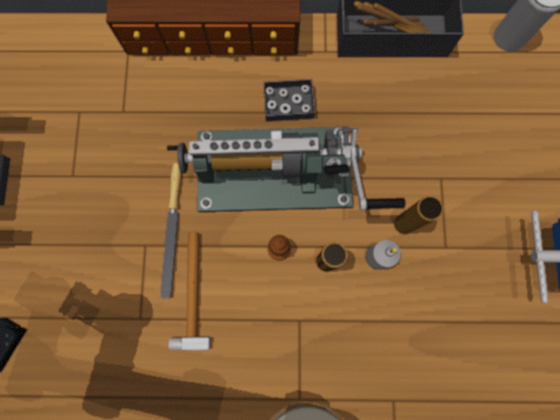

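The scene view shows the jig with the lever grip at about (183,223) and the T-grip near (231,231). The top view agrees: T-grip at (337,169), lever grip at (385,204). The bystanders stand between the jig and the robot. Next I'll refine the jig's yaw.

Run:
```python
from a import *
im=cv2.imread("pics/top0.png")[110:235,170:420]
cv2.imwrite("pics/crop1.png",cv2.resize(im,None,fx=3.2,fy=3.2,interpolation=cv2.INTER_CUBIC))
for c in("scene","top"):
  k=r.calibration(c); print(c,k["camera_matrix"].tolist(),k["world_from_camera"].round(4).tolist(),[q for q in k])
```

```text
scene [[541.8930659747713, 0.0, 279.69944960565624], [0.0, 541.8930659747713, 206.73171120046553], [0.0, 0.0, 1.0]] [[0.3081, -0.7299, 0.6102, 1.2901], [0.9513, 0.2446, -0.1877, -0.1532], [-0.0123, 0.6383, 0.7697, 1.1341], [0.0, 0.0, 0.0, 1.0]] ['camera_matrix', 'world_from_camera']
top [[431.3978957978276, 0.0, 274.6629487254688], [0.0, 431.3978957978276, 213.33252881689327], [0.0, 0.0, 1.0]] [[0.0089, 0.9804, -0.1967, 0.3242], [-0.9999, 0.0065, -0.0129, 0.0616], [-0.0114, 0.1968, 0.9804, 0.9995], [0.0, 0.0, 0.0, 1.0]] ['camera_matrix', 'world_from_camera']
```

View pics/crop1.png

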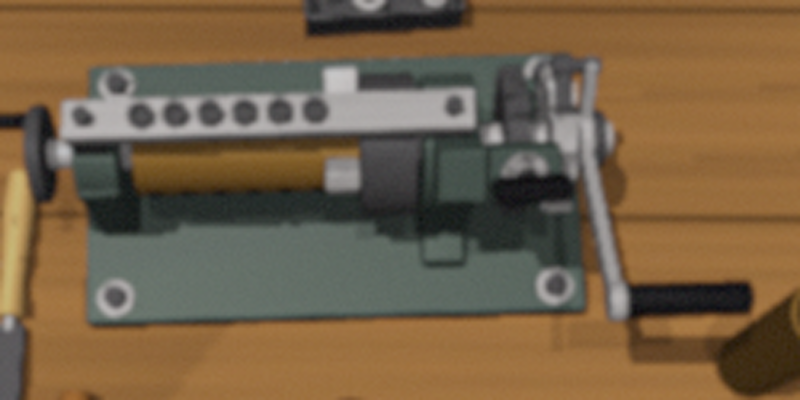

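The crop shows the base's near edge running from (90,323) to (583,311), the bush bar's near edge from (64,140) to (474,126), the T-grip's black bar at about (496..572,188), and the lever grip at (632..750,299).

```bash
cat >> a.py <<'E'
def ray(c,u,v,z):
    k=r.calibration(c);K=k["camera_matrix"];T=k["world_from_camera"]
    d=np.linalg.inv(K)@[u,v,1]; d=T[:3,:3]@[d[0],-d[1],-d[2]]; o=T[:3,3]
    return o+d*(z-o[2])/d[2]
E
python3 - <<'E'
from a import *
def p(x,y,z): return ray("top",170+(x+.5)/3.2-.5,110+(y+.5)/3.2-.5,z)
def yaw(a,b): d=a-b; return np.degrees(np.arctan2(-d[0],d[1])),np.linalg.norm(d)
print("near edge",yaw(p(90,323,.018),p(583,311,.018)))
print("bar near",yaw(p(64,140,.178),p(474,126,.178)),"bar far",yaw(p(64,101,.178),p(474,90,.178)))
print("lever",yaw(p(632,300,.18),p(750,298,.18)), (p(632,300,.18)+p(750,298,.18))/2)
print("tgrip",p(534,188,.198), "corners",p(90,323,.018),p(583,311,.018),p(92,67,.018))
for w in (1.5,2.5,3.5):
  a=np.radians(w);R=np.array([[np.cos(a),-np.sin(a)],[np.sin(a),np.cos(a)]])
  for n,j,m in (("lev",[-.13,-.13],[.5145,-.1437]),("tg",[-.061,-.038],[.5777,-.0457]),("c1",[-.1,.268],p(90,323,.018)[:2]),("c2",[-.1,-.097],p(583,311,.018)[:2])):
    print(w,n,m-R@j)
E
```

```text
near edge (np.float64(1.7973526898360341), np.float64(0.3583956305278324))
bar near (np.float64(2.3323448204101145), np.float64(0.25661636169548036)) bar far (np.float64(1.881821542886471), np.float64(0.25802915769879003))
lever (np.float64(1.3604507990276258), np.float64(0.07143487641931956)) [ 0.5103 -0.1427  0.18  ]
tgrip [ 0.5743 -0.0466  0.198 ] corners [0.5264 0.2536 0.018 ] [ 0.5376 -0.1046  0.018 ] [0.7239 0.2608 0.018 ]
1.5 lev [ 0.6411 -0.0103]
1.5 tg [ 0.6377 -0.0061]
1.5 c1 [ 0.6334 -0.0117]
1.5 c2 [ 0.6351 -0.005 ]
2.5 lev [ 0.6387 -0.0082]
2.5 tg [ 0.637  -0.0051]
2.5 c1 [ 0.638  -0.0098]
2.5 c2 [ 0.6333 -0.0033]
3.5 lev [ 0.6363 -0.006 ]
3.5 tg [ 0.6363 -0.004 ]
3.5 c1 [ 0.6426 -0.0078]
3.5 c2 [ 0.6315 -0.0017]
```

Emit:
carry_out(
  steps=[
    [[0,0,-4],0],
    [[1,3,-7],-8],
    [[2,7.5,-7],-16],
    [[3,12,-7],-24],
    [[5,16.5,-7],-29],
    [[8,20,-7],-29],
    [[12,23,-7],-29],
    [[16,26,-7],-29],
    [[20,28.5,-7],-29],
    [[24,31,-7],-29],
    [[28,33.5,-7],-29],
    [[32,36,-7],-29],
    [[36,38.5,-7],-29],
    [[40,40,-7],-29],
    [[44,40.5,-7],-29],
    [[48,40.5,-7],-29],
    [[52,40.5,-7],-29],
    [[53.5,40.5,-7],-29],
    [[53.5,40.5,-7],-29],
    [[53.5,40.5,-7],-29],
  ],
  gripper=0.5,
)

```text
time_s: 3.1
tcp_pos: [0.5763, -0.0461, 0.2921]
ee_rot: [[0.999, 0.036, -0.001], [0.036, -0.999, 0.0], [-0.001, -0.0, -1.0]]
wrist_force: [-0.5, 0.9, 1.8]
gripper_width: 0.75
```

```bash
cat >> a.py <<'E'
def state():
    s=r.sense(); R=s["ee_rot"]
    print("t",s["time_s"],"tcp",s["tcp_pos"],"head",np.degrees(np.arctan2(R[1,0],R[0,0])).round(2),"F",s["wrist_force"],"w",round(87*s["gripper_width"],1),"j",s["joints"].round(1))
    return s
def to(x,y,z,h=None):
    s=state();R=s["ee_rot"];print("delta cm",100*R.T@(np.array([x,y,z])-s["tcp_pos"]))
    if h is not None: print("twist",np.degrees(np.arctan2(R[1,0],R[0,0]))-h)
E
python3 - <<'E'
from a import *
to(.576,-.0465,.18,2.2)
im=r.capture("scene"); cv2.imwrite("pics/s1.png",cv2.resize(im[140:330,150:400,::-1],None,fx=3.1,fy=3.1,interpolation=cv2.INTER_CUBIC))
for c in("scene","top"):
    if c=="top": r.capture(c)
    print([(d["centre"],d["confidence"]) for d in r.place_of(c,"tgrip_center")])
E
```

```text
t 3.1 tcp [ 0.5763 -0.0461  0.2921] head 2.05 F [-0.5108  0.8973  1.7834] w 65.2 j [ 11.5  15.2   0.5  -0.  -75.3  80.6]
delta cm [-0.0153  0.0392 11.2139]
twist -0.14553015661858337
[([0.577, -0.0503, 0.192], 0.73)]
[([0.5793, -0.0434, 0.1964], 0.52), ([0.4794, 0.3195, 0.0123], 0.29)]
```

View pics/s1.png

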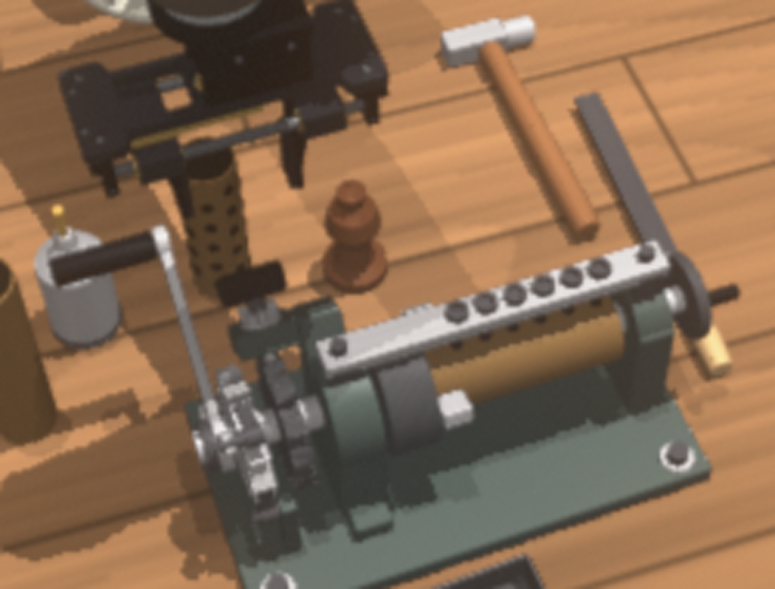

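The T-grip shows clear at (252,283) in the crop. The headstock block at (325,320) lies below it. I'll descend with the jaws across the bar's ends and close.

Emit:
carry_out(
  steps=[
    [[0.1,0.05,3],0],
    [[0.1,0.05,6],0],
    [[0.1,0.05,8.5],0],
    [[0.1,0.05,10],0],
    [[0.1,0.05,10.7],0],
    [[0.1,0.05,11],0],
    [[0.1,0.05,11],0],
  ],
)

```text
time_s: 4.0
tcp_pos: [0.5773, -0.0457, 0.184]
ee_rot: [[0.999, 0.038, 0.002], [0.038, -0.999, 0.0], [0.002, -0.0, -1.0]]
wrist_force: [0.9, -0.2, 0.8]
gripper_width: 0.747
```

Emit:
carry_out(
  steps=[
    [[0,0,0],0],
    [[0,0,0],0],
    [[0,0,0],0],
    [[0,0,0],0],
    [[0,0,0],0],
    [[0,0,0],0],
    [[0,0,0],0],
    [[0,0,0],0],
  ],
  gripper=-1,
)

```text
time_s: 4.8
tcp_pos: [0.5774, -0.046, 0.1846]
ee_rot: [[0.999, 0.038, 0.003], [0.038, -0.999, -0.0], [0.003, 0.0, -1.0]]
wrist_force: [-2.1, -2.0, 4.5]
gripper_width: 0.551
```

Run:
```python
from a import *
s=state();print(s["moment"])
```

```text
t 4.8 tcp [ 0.5774 -0.046   0.1846] head 2.18 F [-2.086  -1.9876  4.5072] w 47.9 j [ 11.5  19.2  -9.5   0.  -61.1  80.7]
[-0.6445  0.3203  0.0597]
```

Emit:
carry_out(
  steps=[
    [[-0.15,0,-0.2],0],
    [[-0.3,0,-0.42],0],
    [[-0.45,0,-0.64],0],
    [[-0.6,0,-0.85],0],
    [[-0.7,0,-1.0],0],
    [[-0.7,0,-1.0],0],
    [[-0.7,0,-1.0],0],
  ],
)

```text
time_s: 5.5
tcp_pos: [0.5718, -0.0461, 0.1927]
ee_rot: [[0.999, 0.037, 0.005], [0.037, -0.999, 0.0], [0.005, -0.0, -1.0]]
wrist_force: [6.3, -3.2, -7.5]
gripper_width: 0.547
```

Run:
```python
from a import *
s=state();print(s["moment"])
```

```text
t 5.5 tcp [ 0.5718 -0.0461  0.1927] head 2.15 F [ 6.2619 -3.1738 -7.5224] w 47.6 j [ 11.6  18.2  -9.8   0.  -61.7  80.5]
[-1.1342 -1.96    0.0015]
```

Emit:
carry_out(
  steps=[
    [[-0.1,0,-0.15],0],
    [[-0.23,0,-0.32],0],
    [[-0.23,0,-0.32],0],
    [[-0.23,0,-0.32],4],
    [[-0.23,0,-0.32],8],
    [[-0.23,0,-0.32],12],
    [[-0.23,0,-0.32],15],
    [[-0.23,0,-0.32],15],
  ],
)

```text
time_s: 6.3
tcp_pos: [0.5709, -0.0455, 0.194]
ee_rot: [[0.975, -0.222, 0.008], [-0.222, -0.975, 0.002], [0.007, -0.004, -1.0]]
wrist_force: [6.5, -3.1, -7.6]
gripper_width: 0.562
```

Run:
```python
from a import *
s=state();print(s["moment"])
```

```text
t 6.3 tcp [ 0.5709 -0.0455  0.194 ] head -12.85 F [ 6.4532 -3.1393 -7.6497] w 48.9 j [ 11.6  18.   -9.8  -0.  -61.7  65.5]
[-0.1575 -1.79    0.5768]
```

Emit:
carry_out(
  steps=[
    [[-0.1,0.03,-0.15],4],
    [[-0.1,0.03,-0.15],9],
    [[-0.1,0.03,-0.15],14],
    [[-0.1,0.03,-0.15],19],
    [[-0.1,0.03,-0.15],24],
    [[-0.1,0.03,-0.15],29],
    [[-0.1,0.03,-0.15],34],
    [[-0.1,0.03,-0.15],38],
    [[-0.1,0.03,-0.15],38],
  ],
)

```text
time_s: 7.2
tcp_pos: [0.5698, -0.0448, 0.1947]
ee_rot: [[0.631, -0.776, 0.007], [-0.776, -0.631, 0.003], [0.002, -0.008, -1.0]]
wrist_force: [1.0, 1.3, -1.6]
gripper_width: 0.573
```

Run:
```python
from a import *
s=state();print(s["moment"])
im=r.capture("scene"); cv2.imwrite("pics/s2.png",cv2.resize(im[170:300,170:330,::-1],None,fx=4,fy=4,interpolation=cv2.INTER_CUBIC))
```

```text
t 7.2 tcp [ 0.5698 -0.0448  0.1947] head -50.86 F [ 0.972   1.3395 -1.5622] w 49.8 j [ 11.7  17.9  -9.9  -0.1 -61.8  27.5]
[ 0.2119 -0.4235 -0.0418]
```

View pics/s2.png

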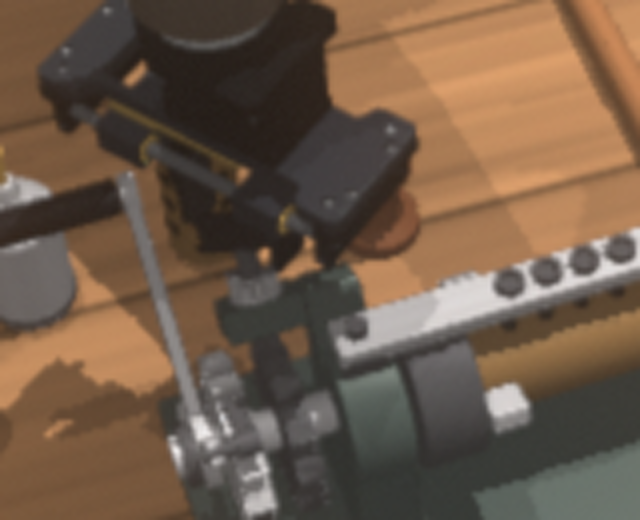

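The view shows the gripper turned about 50° with the T-grip between the fingers, and the wrist force has dropped, so the plunger is probably resting in its park notch. I'll release and check.

Emit:
carry_out(
  steps=[
    [[0,0,0],0],
    [[0,0,0],0],
    [[0,0,0],0],
    [[0,0,0],0],
    [[0,0,-1],0],
    [[0,0,-3],0],
    [[0,0,-6],0],
    [[0,0,-9],0],
    [[0,0,-9],0],
  ],
  gripper=0.6,
)

```text
time_s: 8.15
tcp_pos: [0.5716, -0.0454, 0.2908]
ee_rot: [[0.633, -0.774, 0.018], [-0.774, -0.633, 0.003], [0.009, -0.016, -1.0]]
wrist_force: [0.5, -0.4, 0.6]
gripper_width: 0.802
```

Run:
```python
from a import *
to(.511,-.125,.23,-87.8)
im=r.capture("scene"); cv2.imwrite("pics/s3.png",cv2.resize(im[180:300,170:320,::-1],None,fx=4,fy=4,interpolation=cv2.INTER_CUBIC))
print([(d["centre"],d["confidence"]) for d in r.place_of("scene","tgrip_center")])
```

```text
t 8.15 tcp [ 0.5716 -0.0454  0.2908] head -50.75 F [ 0.4555 -0.407   0.6   ] w 69.7 j [ 11.7  14.2  -1.1   0.  -73.7  27.6]
delta cm [2.2748 9.8248 5.9475]
twist 37.0467602202706
[([0.57, -0.0491, 0.2], 0.55)]
```

View pics/s3.png

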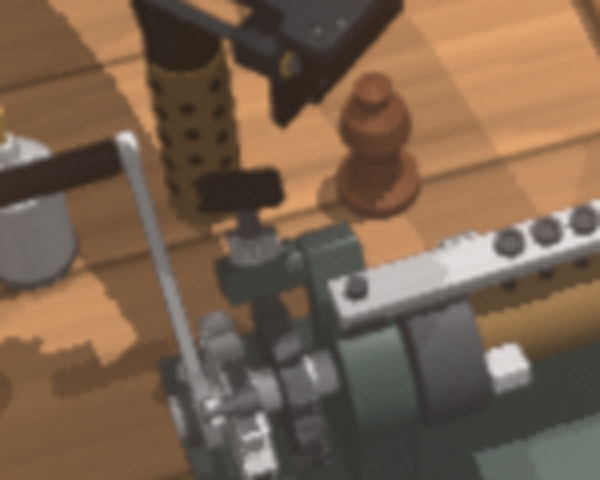

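Run:
```python
from a import *
k=r.calibration("scene");K=k["camera_matrix"];T=np.linalg.inv(k["world_from_camera"])
a=np.radians(2.2);J=np.array([[np.cos(a),-np.sin(a),0],[np.sin(a),np.cos(a),0],[0,0,1]])
s,c=np.sin(np.radians(35)),np.cos(np.radians(35))
n=np.array([-s,0,c]);y=np.array([0,1,0])
o=np.array([.5765,-.047,.193])
for f,d in((0,0),(-30,.008),(-40,.008),(-55,.008),(-70,.008),(55,.008)):
    b=np.cos(np.radians(f))*y+np.sin(np.radians(f))*np.cross(n,y)
    out=[]
    for sg in(-1,1):
        p=T[:3,:3]@(o+J@(n*d+sg*.024*b))+T[:3,3]; q=K@[p[0],-p[1],-p[2]]; q=q[:2]/q[2]
        out.append(((q-[170,180])*4+1.5).round(0))
    print(f,d,out)
```

```text
0 0 [array([201., 220.]), array([285., 195.])]
-30 0.008 [array([199., 199.]), array([281., 189.])]
-40 0.008 [array([202., 196.]), array([278., 192.])]
-55 0.008 [array([209., 192.]), array([271., 196.])]
-70 0.008 [array([218., 187.]), array([263., 201.])]
55 0.008 [array([222., 211.]), array([257., 178.])]
```

```bash
cat >> a.py <<'E'
def fit_tgrip(cam="scene"):
    k=r.calibration(cam);K=k["camera_matrix"];T=np.linalg.inv(k["world_from_camera"])
    a=np.radians(2.2);J=np.array([[np.cos(a),-np.sin(a),0],[np.sin(a),np.cos(a),0],[0,0,1]])
    s,c=np.sin(np.radians(35)),np.cos(np.radians(35)); n=np.array([-s,0,c]);o=np.array([.5765,-.047,.193])
    L=r.cut_out(cam,"tgrip_center"); 
    if not L: print("none"); return
    m=L[0]["pixels"].astype(np.uint8); print("conf",L[0]["confidence"],"area",m.sum())
    best=[]
    for f in range(-75,76,5):
      f_=np.radians(f);y=np.array([0,1,0.]);X=np.array([c,0,s]);b=np.cos(f_)*y+np.sin(f_)*np.cross(n,y);t=np.cross(b,n)
      for d in (0,.004,.008,.012):
        P=[o+J@(n*(d+.011*i)+.024*j*b+.007*l*t) for i in(-1,1) for j in(-1,1) for l in(-1,1)]
        P=(T[:3,:3]@np.array(P).T).T+T[:3,3]; q=(K@(P*[1,-1,-1]).T).T; q=q[:,:2]/q[:,2:]
        h=cv2.convexHull(q.astype(np.float32))
        for du in range(-4,5):
          for dv in range(-4,5):
            z=np.zeros_like(m);cv2.fillConvexPoly(z,np.round((h+[du,dv])*16).astype(np.int32),1,shift=4)
            best.append(((z&m).sum()/(z|m).sum(),f,d,du,dv))
    best.sort(reverse=True); print([tuple(np.round(x,3)) for x in best[:1]])
    for f in range(-75,76,15): print(f,max(x for x in best if x[1]==f)[0].round(3),end="; ")
    print()
E
python3 - <<'E'
from a import *
for c in("scene","top"):
    r.capture(c); fit_tgrip(c)
E
```

```text
conf 0.55 area 524
[(np.float64(0.0), np.float64(75.0), np.float64(0.012), np.float64(4.0), np.float64(4.0))]
-75 0.0; -60 0.0; -45 0.0; -30 0.0; -15 0.0; 0 0.0; 15 0.0; 30 0.0; 45 0.0; 60 0.0; 75 0.0; 
conf 0.63 area 232
[(np.float64(0.842), np.float64(-35.0), np.float64(0.0), np.float64(0.0), np.float64(2.0))]
-75 0.367; -60 0.534; -45 0.791; -30 0.788; -15 0.589; 0 0.456; 15 0.353; 30 0.302; 45 0.266; 60 0.257; 75 0.262;
```

Run:
```python
from a import *
im=r.capture("top")[:,:,::-1]; m=r.cut_out("top","tgrip_center")[0]["pixels"]
c=im[140:200,300:380]; d=c.copy(); d[m[140:200,300:380]]=(0,0,255)
cv2.imwrite("pics/t3.png",cv2.resize(np.hstack([c,d]),None,fx=5,fy=5,interpolation=cv2.INTER_CUBIC))
k=r.calibration("top");K=k["camera_matrix"];T=np.linalg.inv(k["world_from_camera"])
```

```text
(no output)
```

View pics/t3.png

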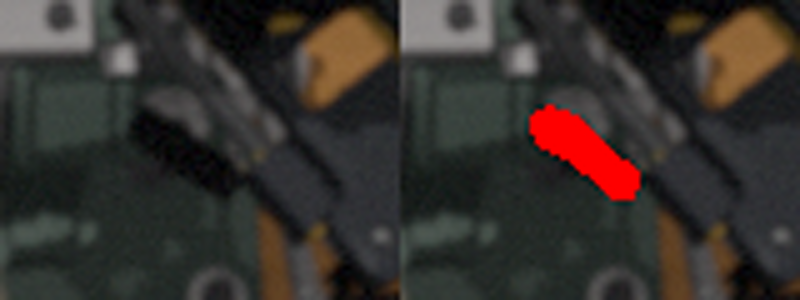

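The bar's outline in the top view gives only about -40° of turn, right at the edge of the park range. I'll re-grip it and turn it further.

Emit:
carry_out(
  steps=[
    [[0.05,0.05,2],-8],
    [[0.05,0.05,5],-17],
    [[0.05,0.05,7.5],-17],
    [[0.05,0.05,9.5],-17],
    [[0.05,0.05,10.5],-17],
    [[0.05,0.05,10.7],-17],
    [[0.05,0.05,10.7],-17],
  ],
)

```text
time_s: 9.25
tcp_pos: [0.5697, -0.0457, 0.1772]
ee_rot: [[0.831, -0.556, 0.006], [-0.556, -0.831, 0.003], [0.003, -0.005, -1.0]]
wrist_force: [-0.4, 0.5, 0.4]
gripper_width: 0.799
```

Emit:
carry_out(
  steps=[
    [[0,0,0],0],
    [[0,0,0],0],
    [[0,0,0],0],
    [[0,0,0],0],
    [[0,0,0],0],
    [[0,0,0],0],
    [[0,0,0],0],
    [[0,0,0],0],
  ],
  gripper=-1,
)

```text
time_s: 10.05
tcp_pos: [0.5702, -0.0456, 0.1778]
ee_rot: [[0.831, -0.556, 0.007], [-0.556, -0.831, 0.003], [0.004, -0.006, -1.0]]
wrist_force: [-0.4, 0.4, 4.5]
gripper_width: 0.577
```

Run:
```python
from a import *
s=state();print(s["moment"])
```

```text
t 10.05 tcp [ 0.5702 -0.0456  0.1778] head -33.76 F [-0.4487  0.4143  4.5116] w 50.2 j [ 11.6  18.8 -11.2  -0.1 -59.6  44.7]
[0.3488 0.1443 0.0268]
```

Emit:
carry_out(
  steps=[
    [[-0.1,0.06,-0.16],0],
    [[-0.2,0.13,-0.35],0],
    [[-0.24,0.16,-0.45],0],
    [[-0.24,0.16,-0.45],0],
  ],
)

```text
time_s: 10.45
tcp_pos: [0.5683, -0.0455, 0.1805]
ee_rot: [[0.831, -0.556, 0.009], [-0.556, -0.831, 0.003], [0.005, -0.007, -1.0]]
wrist_force: [6.8, -1.1, -7.4]
gripper_width: 0.576
```

Run:
```python
from a import *
s=state();print(s["moment"])
```

```text
t 10.45 tcp [ 0.5683 -0.0455  0.1805] head -33.79 F [ 6.8298 -1.1403 -7.427 ] w 50.1 j [ 11.7  18.4 -11.3  -0.1 -59.7  44.6]
[-0.3428 -1.9331 -0.0499]
```

Emit:
carry_out(
  steps=[
    [[-0.05,0.03,-0.1],4],
    [[-0.05,0.03,-0.1],8],
    [[-0.05,0.03,-0.1],12],
    [[-0.05,0.03,-0.1],16],
    [[-0.05,0.03,-0.1],20],
    [[-0.05,0.03,-0.1],24],
    [[-0.05,0.03,-0.1],28],
    [[-0.05,0.03,-0.1],28],
  ],
)

```text
time_s: 11.25
tcp_pos: [0.5705, -0.0419, 0.1803]
ee_rot: [[0.473, -0.881, 0.015], [-0.881, -0.473, 0.009], [-0.001, -0.018, -1.0]]
wrist_force: [6.4, 10.0, -5.2]
gripper_width: 0.57
```

Run:
```python
from a import *
s=state();print(s["moment"])
```

```text
t 11.25 tcp [ 0.5705 -0.0419  0.1803] head -61.74 F [ 6.3537  9.9772 -5.1544] w 49.6 j [ 11.8  18.4 -11.2  -0.4 -59.4  16.6]
[ 3.1245 -1.9993  0.49  ]
```

Emit:
carry_out(
  steps=[
    [[0,0,0],0],
    [[0,0,0],0],
    [[0,0,0],0],
    [[0,0,0],0],
    [[0,0,-1],0],
    [[0,0,-3],0],
    [[0,0,-6],0],
    [[0,0,-9],0],
    [[-4,0,-11],0],
    [[-8,0,-11],0],
    [[-10,0,-11],0],
  ],
  gripper=0.6,
)

```text
time_s: 12.35
tcp_pos: [0.5206, 0.0466, 0.2924]
ee_rot: [[0.474, -0.88, 0.018], [-0.88, -0.474, 0.011], [-0.001, -0.021, -1.0]]
wrist_force: [0.2, 0.5, -0.0]
gripper_width: 0.801
```

Run:
```python
from a import *
state()
im=r.capture("top")[:,:,::-1]; fit_tgrip("top")
j=r.capture("scene")[:,:,::-1]
c=im[140:200,300:380]; d=j[200:260,200:280]
cv2.imwrite("pics/t4.png",cv2.resize(np.hstack([c,d]),None,fx=5,fy=5,interpolation=cv2.INTER_CUBIC))
```

```text
t 12.35 tcp [0.5206 0.0466 0.2924] head -61.7 F [ 0.1826  0.4605 -0.0148] w 69.7 j [ 22.8   8.9  -7.6  -0.2 -72.3   5.5]
conf 0.7 area 190
[(np.float64(0.797), np.float64(-60.0), np.float64(0.0), np.float64(0.0), np.float64(2.0))]
-75 0.628; -60 0.797; -45 0.596; -30 0.428; -15 0.317; 0 0.281; 15 0.244; 30 0.238; 45 0.24; 60 0.265; 75 0.323;
```

View pics/t4.png

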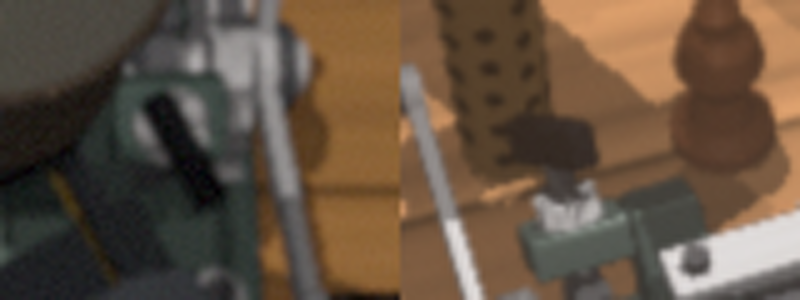

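Now it fits at about -60°: parked, and drawn out to about 8 mm. Next I'll move over the lever grip with the fingers shut.

Emit:
carry_out(
  steps=[
    [[3,2,0],6],
    [[6,4,0],12],
    [[9,6,0],18],
    [[12,7.5,0],24],
    [[14.8,9.2,1],26],
    [[14.8,9.2,4],26],
    [[14.8,9.2,6.2],26],
    [[14.8,9.2,6.2],26],
  ],
  gripper=-1,
)

```text
time_s: 13.3
tcp_pos: [0.5096, -0.1289, 0.2246]
ee_rot: [[0.039, -0.999, 0.01], [-0.999, -0.039, 0.01], [-0.009, -0.01, -1.0]]
wrist_force: [0.6, 0.5, 0.1]
gripper_width: 0.155
```

Run:
```python
from a import *
to(.510,-.127,.20,-87.8)
im=r.capture("scene")[:,:,::-1]
r.capture("top")
for c in("scene","top"): print(c,[(d["centre"],round(d["confidence"],2)) for d in r.place_of(c,"lever_grip")])
cv2.imwrite("pics/s5.png",cv2.resize(im[130:300,120:320],None,fx=3.5,fy=3.5,interpolation=cv2.INTER_CUBIC))
```

```text
t 13.3 tcp [ 0.5096 -0.1289  0.2246] head -87.78 F [0.5744 0.4889 0.1462] w 13.5 j [  3.2  12.1 -13.3  -0.6 -64.1  -0.7]
delta cm [-0.1622 -0.0278  2.4663]
twist 0.016955807541663148
scene [([0.5157, -0.1409, 0.1775], 0.82)]
top [([0.5133, -0.1419, 0.1823], 0.83)]
```

View pics/s5.png

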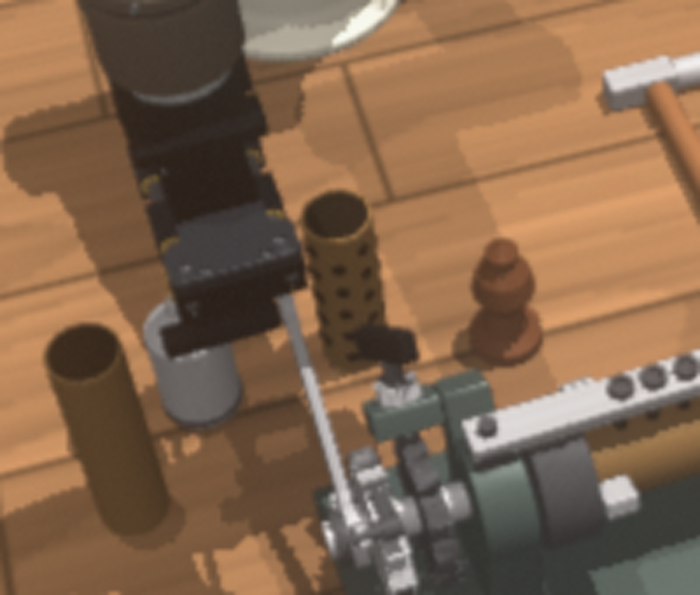

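The tool is over the lever grip: in the crop the grip is hidden under the gripper near (225,340). The stock tube, oil can and drilled tube are all clear of it. I'll start stroke 1.

Emit:
carry_out(
  steps=[
    [[-0.1,-0.1,2],0],
    [[-0.1,-0.1,3.3],0],
    [[-0.1,0.2,4.3],0],
    [[-0.1,0.6,5.3],0],
    [[-0.1,0.9,6.3],0],
    [[-0.1,1.2,7.3],0],
    [[-0.1,1.5,8.3],0],
    [[-0.1,1.6,9.3],0],
    [[-0.1,1.7,10.2],0],
    [[-0.1,1.7,10.8],0],
    [[-0.1,1.7,10.8],0],
  ],
)

```text
time_s: 14.6
tcp_pos: [0.4951, -0.1272, 0.1218]
ee_rot: [[0.042, -0.999, 0.014], [-0.999, -0.042, 0.008], [-0.007, -0.015, -1.0]]
wrist_force: [-4.2, 0.2, 7.3]
gripper_width: 0.004
```

Run:
```python
from a import *
state()
```

```text
t 14.6 tcp [ 0.4951 -0.1272  0.1218] head -87.6 F [-4.2425  0.2141  7.3341] w 0.3 j [  3.6  16.6 -23.7  -0.5 -48.9  -0.8]
```

Emit:
carry_out(
  steps=[
    [[0,0,0.7],0],
    [[0,0,1.3],0],
    [[0,0,1.9],0],
    [[0,0,1.9],0],
  ],
)

```text
time_s: 15.0
tcp_pos: [0.4947, -0.1273, 0.105]
ee_rot: [[0.043, -0.999, 0.013], [-0.999, -0.043, 0.007], [-0.006, -0.013, -1.0]]
wrist_force: [-5.8, 0.4, 8.7]
gripper_width: 0.008
```

Run:
```python
from a import *
state()
```

```text
t 15.0 tcp [ 0.4947 -0.1273  0.105 ] head -87.53 F [-5.7759  0.3549  8.6948] w 0.7 j [  3.6  17.8 -24.9  -0.5 -46.5  -0.8]
```

Emit:
carry_out(
  steps=[
    [[0,0,0.3],0],
    [[0,0,0.5],0],
    [[0,0,0.5],0],
  ],
)

```text
time_s: 15.3
tcp_pos: [0.4948, -0.1273, 0.1044]
ee_rot: [[0.045, -0.999, 0.013], [-0.999, -0.045, 0.006], [-0.005, -0.014, -1.0]]
wrist_force: [-9.2, 2.5, 22.2]
gripper_width: 0.003
```

Run:
```python
from a import *
state()
```

```text
t 15.3 tcp [ 0.4948 -0.1273  0.1044] head -87.41 F [-9.2016  2.4662 22.2063] w 0.3 j [  3.6  17.8 -25.   -0.4 -46.4  -0.8]
```

On the lower stop: z 0.1044, 22 N. Raising.

Emit:
carry_out(
  steps=[
    [[0,0,-0.8],0],
    [[0,-0.1,-2],0],
    [[0,-0.3,-3.5],0],
    [[0,-0.6,-5],0],
    [[0,-1,-6.5],0],
    [[0,-1.4,-8],0],
    [[0,-1.7,-9.4],0],
    [[0,-1.7,-10.5],0],
    [[0,-1.7,-11],0],
    [[0,-1.7,-11],0],
    [[0,-1.7,-11],0],
    [[0,-1.7,-11],0],
  ],
)

```text
time_s: 16.5
tcp_pos: [0.5097, -0.1272, 0.2138]
ee_rot: [[0.045, -0.999, 0.012], [-0.999, -0.045, 0.006], [-0.005, -0.012, -1.0]]
wrist_force: [-0.3, 0.2, -0.1]
gripper_width: 0.002
```

Run:
```python
from a import *
state()
im=r.capture("scene")[:,:,::-1]; im2=r.capture("top")[:,:,::-1]
for c in("scene","top"): print(c,[(d["centre"],round(d["confidence"],2)) for d in r.place_of(c,"lever_grip")])
cv2.imwrite("pics/s6.png",cv2.resize(np.hstack([im[190:300,150:350],im2[110:220,220:420]]),None,fx=2,fy=2,interpolation=cv2.INTER_CUBIC))
```

```text
t 16.5 tcp [ 0.5097 -0.1272  0.2138] head -87.42 F [-0.2704  0.1838 -0.0776] w 0.1 j [  3.5  12.4 -14.5  -0.3 -62.3  -0.8]
scene [([0.5141, -0.1411, 0.1789], 0.6)]
top []
```

View pics/s6.png

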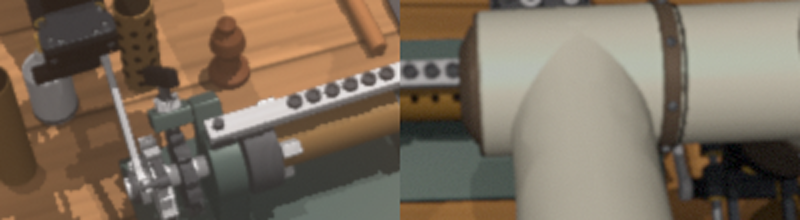

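Stroke 1 is done: the lever is up (grip z about 0.179) and the tube has turned, with the hole row shifted towards the robot in the top view. Stroke 2 follows.

Emit:
carry_out(
  steps=[
    [[0,0,1.5],0],
    [[0,0,2.5],0],
    [[0,0.3,3.5],0],
    [[0,0.6,4.5],0],
    [[0,0.9,5.5],0],
    [[0,1.2,6.5],0],
    [[0,1.4,7.5],0],
    [[0,1.5,8.5],0],
    [[0,1.6,9.4],0],
    [[0,1.6,10.2],0],
    [[0,1.6,10.8],0],
    [[0,1.6,11.2],0],
    [[0,1.6,11.2],0],
    [[0,1.6,11.2],0],
  ],
)

```text
time_s: 18.1
tcp_pos: [0.492, -0.128, 0.1042]
ee_rot: [[0.046, -0.999, 0.005], [-0.999, -0.046, 0.004], [-0.004, -0.005, -1.0]]
wrist_force: [-12.4, 2.1, 23.5]
gripper_width: 0.004
```

Run:
```python
from a import *
state()
```

```text
t 18.1 tcp [ 0.492  -0.128   0.1042] head -87.36 F [-12.3761   2.0791  23.5173] w 0.4 j [  3.6  17.8 -25.1  -0.3 -46.8  -0.8]
```

On the stop again (23 N). Raise, then check that the lever has returned.

Emit:
carry_out(
  steps=[
    [[0,0,-0.8],0],
    [[0,-0.1,-2],0],
    [[0,-0.3,-3.5],0],
    [[0,-0.6,-5],0],
    [[0,-1,-6.5],0],
    [[0,-1.4,-8],0],
    [[0,-1.7,-9.4],0],
    [[0,-1.7,-10.5],0],
    [[0,-1.7,-11],0],
    [[0,-1.7,-11],0],
    [[0,-1.7,-11],0],
    [[0,-1.7,-11],0],
  ],
)

```text
time_s: 19.3
tcp_pos: [0.5079, -0.1276, 0.2135]
ee_rot: [[0.046, -0.999, 0.003], [-0.999, -0.046, 0.004], [-0.004, -0.003, -1.0]]
wrist_force: [0.3, 0.6, 0.3]
gripper_width: 0.005
```

Run:
```python
from a import *
state()
im=r.capture("scene")[:,:,::-1]; cv2.imwrite("pics/s7.png",im)
print([(d["centre"],round(d["confidence"],2)) for d in r.place_of("scene","lever_grip")])
a=cv2.imread("pics/scene0.png").astype(int); print("tgrip-free diff tube", abs(a-im)[225:330,200:390].mean())
```

```text
t 19.3 tcp [ 0.5079 -0.1276  0.2135] head -87.37 F [0.3311 0.5766 0.2929] w 0.5 j [  3.5  12.5 -14.5  -0.3 -62.8  -0.8]
[([0.513, -0.1395, 0.1788], 0.94)]
tgrip-free diff tube 7.581921470342523
```

Lever up. Stroke 3.

Emit:
carry_out(
  steps=[
    [[0,-0.2,1.5],0],
    [[0,-0.2,2.5],0],
    [[0,0.1,3.5],0],
    [[0,0.4,4.5],0],
    [[0,0.7,5.5],0],
    [[0,1.0,6.5],0],
    [[0,1.2,7.5],0],
    [[0,1.3,8.5],0],
    [[0,1.4,9.4],0],
    [[0,1.4,10.2],0],
    [[0,1.4,10.8],0],
    [[0,1.4,11.2],0],
    [[0,1.4,11.2],0],
    [[0,1.4,11.2],0],
  ],
)

```text
time_s: 20.8
tcp_pos: [0.4909, -0.1285, 0.1042]
ee_rot: [[0.047, -0.999, -0.004], [-0.999, -0.047, 0.002], [-0.003, 0.004, -1.0]]
wrist_force: [-12.1, 2.9, 25.4]
gripper_width: 0.006
```

Emit:
carry_out(
  steps=[
    [[0,0,-0.8],0],
    [[0,-0.1,-2],0],
    [[0,-0.3,-3.5],0],
    [[0,-0.6,-5],0],
    [[0,-1,-6.5],0],
    [[0,-1.4,-8],0],
    [[0,-1.7,-9.4],0],
    [[0,-1.7,-10.5],0],
    [[0,-1.7,-12],0],
    [[0,-1.7,-15],0],
    [[0,-1.7,-18],0],
    [[0,-1.7,-19],0],
    [[0,-1.7,-19],0],
  ],
)

```text
time_s: 22.1
tcp_pos: [0.509, -0.1281, 0.2951]
ee_rot: [[0.047, -0.999, -0.001], [-0.999, -0.047, 0.003], [-0.003, 0.001, -1.0]]
wrist_force: [1.5, -0.1, -0.3]
gripper_width: 0.011
```

Run:
```python
from a import *
to(.5718,-.0465,.27,-48)
im=r.capture("scene")[:,:,::-1]
print([(d["centre"],round(d["confidence"],2)) for d in r.place_of("scene","lever_grip")])
print([(d["centre"],round(d["confidence"],2)) for d in r.place_of("scene","tgrip_center")])
z=cv2.imread("pics/scene0.png"); s7=cv2.imread("pics/s7.png")
cv2.imwrite("pics/s8.png",cv2.resize(np.hstack([q[200:310,195:385] for q in(z,im)]),None,fx=2.1,fy=2.1,interpolation=cv2.INTER_CUBIC))
```

```text
t 22.1 tcp [ 0.509  -0.1281  0.2951] head -87.32 F [ 1.4939 -0.081  -0.2768] w 0.9 j [  3.5   9.7  -6.2  -0.2 -74.2  -0.8]
delta cm [-7.851  -6.6538  2.5266]
twist -39.31841704783558
[([0.5097, -0.1408, 0.1797], 0.56)]
[([0.5713, -0.0523, 0.1992], 0.68)]
```

View pics/s8.png

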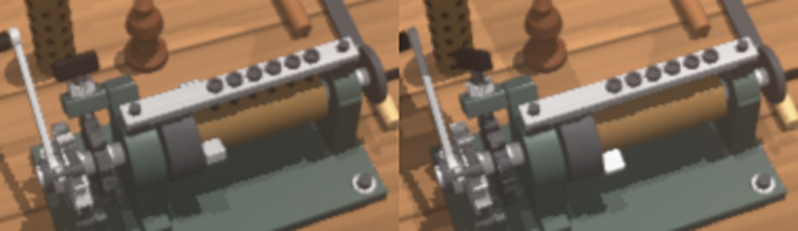

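The right half shows the drilled row turned out of sight, the lever up, and the T-grip still parked. Now back to the T-grip.

Emit:
carry_out(
  steps=[
    [[-3,-2.5,0],-8],
    [[-6,-5,0],-16],
    [[-7.85,-6.65,0],-24],
    [[-7.85,-6.65,1],-32],
    [[-7.85,-6.65,4],-34.3],
    [[-7.85,-6.65,5],-34.3],
    [[-7.85,-6.65,5],-34.3],
    [[-7.85,-6.65,5],-34.3],
  ],
  gripper=0.6,
)

```text
time_s: 23.05
tcp_pos: [0.5703, -0.0466, 0.2423]
ee_rot: [[0.601, -0.799, -0.007], [-0.799, -0.601, 0.002], [-0.006, 0.005, -1.0]]
wrist_force: [0.1, -0.6, -0.0]
gripper_width: 0.651
```

Run:
```python
from a import *
to(.5718,-.0465,.185,-53)
```

```text
t 23.05 tcp [ 0.5703 -0.0466  0.2423] head -53.06 F [ 0.1236 -0.6024 -0.0288] w 56.7 j [ 11.4  16.4  -4.9  -0.2 -69.1  25.6]
delta cm [ 0.1151 -0.1485  5.7257]
twist -0.06328055513075981
```

Emit:
carry_out(
  steps=[
    [[0.05,-0.1,0],0],
    [[0.05,-0.1,0],0],
    [[0.05,-0.1,1],0],
    [[0.05,-0.1,3],0],
    [[0.05,-0.1,4.5],0],
    [[0.05,-0.1,5.3],0],
    [[0.05,-0.1,5.5],0],
    [[0.05,-0.1,5.5],0],
  ],
)

```text
time_s: 23.85
tcp_pos: [0.5712, -0.0463, 0.1873]
ee_rot: [[0.601, -0.799, -0.007], [-0.799, -0.601, 0.002], [-0.006, 0.005, -1.0]]
wrist_force: [0.0, 0.8, 0.6]
gripper_width: 0.802
```

Emit:
carry_out(
  steps=[
    [[0,0,0],0],
    [[0,0,0],0],
    [[0,0,0],0],
    [[0,0,0],0],
    [[0,0,0],0],
    [[0,0,0],0],
    [[0,0,0],0],
    [[0,0,0],0],
  ],
  gripper=-1,
)

```text
time_s: 24.65
tcp_pos: [0.5718, -0.0462, 0.1878]
ee_rot: [[0.601, -0.799, -0.006], [-0.799, -0.601, 0.002], [-0.005, 0.003, -1.0]]
wrist_force: [3.0, 0.5, 2.2]
gripper_width: 0.563
```

Run:
```python
from a import *
s=state();print(s["moment"])
```

```text
t 24.65 tcp [ 0.5718 -0.0462  0.1878] head -53.05 F [3.0023 0.5103 2.193 ] w 49.0 j [ 11.5  18.8  -9.6  -0.2 -61.9  25.6]
[ 0.4751 -0.5487 -0.0668]
```

Emit:
carry_out(
  steps=[
    [[-0.06,0.09,-0.16],0],
    [[-0.13,0.19,-0.33],0],
    [[-0.2,0.28,-0.49],0],
    [[-0.2,0.28,-0.49],0],
    [[-0.2,0.28,-0.49],0],
  ],
)

```text
time_s: 25.15
tcp_pos: [0.5695, -0.046, 0.1912]
ee_rot: [[0.601, -0.799, -0.004], [-0.799, -0.601, 0.003], [-0.005, 0.001, -1.0]]
wrist_force: [7.4, -0.7, -7.1]
gripper_width: 0.57
```

Run:
```python
from a import *
s=state();print(s["moment"])
```

```text
t 25.15 tcp [ 0.5695 -0.046   0.1912] head -53.07 F [ 7.4442 -0.6563 -7.0773] w 49.6 j [ 11.5  18.4  -9.7  -0.2 -62.1  25.5]
[-0.0707 -2.0656 -0.0034]
```

Emit:
carry_out(
  steps=[
    [[-0.02,0.03,-0.05],-4],
    [[-0.02,0.03,-0.05],-9],
    [[-0.02,0.03,-0.05],-14],
    [[-0.02,0.03,-0.05],-19],
    [[-0.02,0.03,-0.05],-24],
    [[-0.02,0.03,-0.05],-29],
    [[-0.02,0.03,-0.05],-34],
    [[-0.02,0.03,-0.05],-34],
  ],
)

```text
time_s: 25.95
tcp_pos: [0.5692, -0.046, 0.1912]
ee_rot: [[0.945, -0.327, -0.004], [-0.327, -0.945, 0.003], [-0.005, -0.002, -1.0]]
wrist_force: [2.7, 1.2, -1.9]
gripper_width: 0.562
```

Run:
```python
from a import *
s=state();print(s["moment"])
```

```text
t 25.95 tcp [ 0.5692 -0.046   0.1912] head -19.1 F [ 2.6532  1.1611 -1.9432] w 48.9 j [ 11.5  18.3  -9.7  -0.2 -62.1  59.5]
[ 0.1072 -0.8914 -0.0686]
```

Emit:
carry_out(
  steps=[
    [[-0.1,0.04,-0.16],0],
    [[-0.2,0.08,-0.33],0],
    [[-0.27,0.1,-0.43],0],
    [[-0.27,0.1,-0.43],0],
  ],
)

```text
time_s: 26.35
tcp_pos: [0.5671, -0.0459, 0.1942]
ee_rot: [[0.944, -0.329, -0.003], [-0.329, -0.944, 0.004], [-0.004, -0.003, -1.0]]
wrist_force: [7.8, 0.0, -8.5]
gripper_width: 0.571
```

Run:
```python
from a import *
s=state();print(s["moment"])
```

```text
t 26.35 tcp [ 0.5671 -0.0459  0.1942] head -19.23 F [ 7.7735  0.0416 -8.4761] w 49.7 j [ 11.5  18.   -9.8  -0.3 -62.3  59.3]
[-0.2086 -2.1084 -0.1243]
```

Emit:
carry_out(
  steps=[
    [[0,0,-0.03],-3],
    [[0,0,-0.03],-6],
    [[0,0,-0.03],-9],
    [[0,0,-0.03],-12],
    [[0,0,-0.03],-15],
    [[0,0,-0.03],-18],
    [[0,0,-0.03],-21],
    [[0,0,-0.03],-21],
  ],
)

```text
time_s: 27.15
tcp_pos: [0.5669, -0.0467, 0.1933]
ee_rot: [[1.0, 0.028, -0.004], [0.028, -1.0, 0.003], [-0.004, -0.003, -1.0]]
wrist_force: [4.6, -2.5, -6.8]
gripper_width: 0.543
```

Run:
```python
from a import *
s=state();print(s["moment"])
```

```text
t 27.15 tcp [ 0.5669 -0.0467  0.1933] head 1.63 F [ 4.6483 -2.4614 -6.765 ] w 47.2 j [ 11.5  18.   -9.9  -0.2 -62.3  80.2]
[-1.0247 -1.457  -0.2525]
```

The bar ends are square in the jaws (47.2 mm) and the spring is still pulling. I'll lower it along the plunger axis.

Emit:
carry_out(
  steps=[
    [[0.11,0,0.16],0],
    [[0.23,0,0.33],0],
    [[0.34,0,0.49],0],
    [[0.46,0,0.65],0],
    [[0.57,0,0.82],0],
    [[0.57,0,0.82],0],
  ],
)

```text
time_s: 27.75
tcp_pos: [0.5685, -0.0469, 0.191]
ee_rot: [[1.0, 0.03, -0.01], [0.03, -1.0, 0.001], [-0.01, -0.001, -1.0]]
wrist_force: [-16.3, 5.1, 26.9]
gripper_width: 0.55
```

Run:
```python
from a import *
s=state();print(s["moment"])
```

```text
t 27.75 tcp [ 0.5685 -0.0469  0.191 ] head 1.72 F [-16.2967   5.084   26.9179] w 47.8 j [ 11.5  18.5  -9.6  -0.2 -62.5  80.3]
[1.5246 4.8698 0.2551]
```

Emit:
carry_out(
  steps=[
    [[-0.1,0,-0.15],0],
    [[-0.2,0,-0.3],0],
    [[-0.2,0,-0.3],0],
  ],
)

```text
time_s: 28.05
tcp_pos: [0.5672, -0.0465, 0.1928]
ee_rot: [[1.0, 0.029, -0.009], [0.029, -1.0, 0.002], [-0.009, -0.002, -1.0]]
wrist_force: [6.2, 0.5, -7.8]
gripper_width: 0.547
```

Emit:
carry_out(
  steps=[
    [[0,0,0],0],
    [[0,0,0],0],
    [[0,0,0],0],
    [[0,0,0],0],
    [[0,0,-2],0],
    [[0,0,-5],0],
    [[-5,0,-9],0],
    [[-9,0,-11],0],
    [[-10,0,-11],0],
  ],
  gripper=0.6,
)

```text
time_s: 28.95
tcp_pos: [0.4667, -0.0501, 0.3077]
ee_rot: [[1.0, 0.029, -0.002], [0.029, -1.0, 0.002], [-0.002, -0.002, -1.0]]
wrist_force: [0.6, 0.1, -0.2]
gripper_width: 0.799
```

Run:
```python
from a import *
state()
im=r.capture("top")[:,:,::-1]; fit_tgrip("top")
j=r.capture("scene")[:,:,::-1]
print([(d["centre"],round(d["confidence"],2)) for d in r.place_of("scene","tgrip_center")])
z=cv2.imread("pics/scene0.png")
cv2.imwrite("pics/t9.png",cv2.resize(np.hstack([im[140:200,305:365],j[205:265,200:260],z[205:265,200:260]]),None,fx=4.4,fy=4.4,interpolation=cv2.INTER_CUBIC))
```

```text
t 28.95 tcp [ 0.4667 -0.0501  0.3077] head 1.67 F [ 0.583   0.1071 -0.2327] w 69.5 j [ 13.7   3.6 -11.5  -0.2 -75.   78. ]
none
[([0.5693, -0.0503, 0.1996], 0.81)]
```

View pics/t9.png

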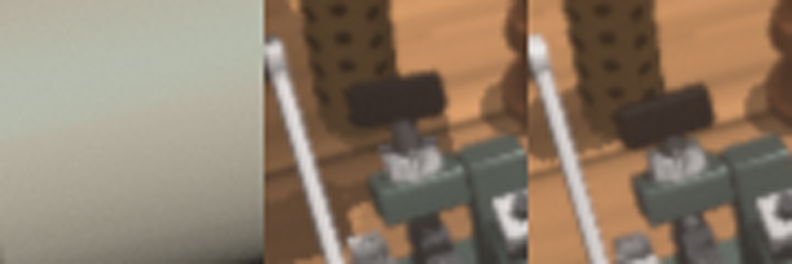

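The picture shows the grip still about 8 mm out and turned roughly 35-40°. The bar crept down in the jaws while turning and hung up on the edge of the park range. I'll re-grip at the bar's own heading and keep pulling outward while turning back.

Emit:
carry_out(
  steps=[
    [[4,0,0],8],
    [[8,0,0],16],
    [[10.5,-0.05,0.5],24],
    [[10.5,-0.05,3],32],
    [[10.5,-0.05,6.5],33.7],
    [[10.5,-0.05,9.5],33.7],
    [[10.5,-0.05,11.5],33.7],
    [[10.5,-0.05,12.3],33.7],
    [[10.5,-0.05,12.3],33.7],
    [[10.5,-0.05,12.3],33.7],
  ],
)

```text
time_s: 30.15
tcp_pos: [0.5731, -0.0459, 0.1807]
ee_rot: [[0.848, -0.53, -0.007], [-0.53, -0.848, 0.002], [-0.007, 0.002, -1.0]]
wrist_force: [-0.3, 0.3, -0.5]
gripper_width: 0.798
```

Run:
```python
from a import *
to(.5715,-.0465,.183,-32)
```

```text
t 30.15 tcp [ 0.5731 -0.0459  0.1807] head -32.02 F [-0.2771  0.2889 -0.4798] w 69.5 j [ 11.5  19.3 -10.   -0.2 -61.1  46.6]
delta cm [-0.1033  0.1404 -0.2246]
twist -0.02205378860682572
```

Emit:
carry_out(
  steps=[
    [[-0.1,0.14,-0.1],0],
    [[-0.1,0.14,-0.1],0],
    [[-0.1,0.14,-0.1],0],
    [[-0.1,0.14,-0.1],0],
    [[-0.1,0.14,-0.1],0],
    [[-0.1,0.14,-0.1],0],
    [[-0.1,0.14,-0.1],0],
    [[-0.1,0.14,-0.1],0],
  ],
  gripper=-1,
)

```text
time_s: 30.95
tcp_pos: [0.5718, -0.0466, 0.1824]
ee_rot: [[0.848, -0.53, -0.006], [-0.53, -0.848, 0.001], [-0.006, 0.002, -1.0]]
wrist_force: [-1.6, -0.1, 5.6]
gripper_width: 0.577
```

Emit:
carry_out(
  steps=[
    [[-0.09,0.06,-0.16],0],
    [[-0.19,0.13,-0.33],0],
    [[-0.28,0.19,-0.49],0],
    [[-0.33,0.23,-0.57],0],
    [[-0.33,0.23,-0.57],0],
  ],
)

```text
time_s: 31.45
tcp_pos: [0.5692, -0.0466, 0.1862]
ee_rot: [[0.848, -0.531, -0.003], [-0.531, -0.848, 0.002], [-0.004, -0.0, -1.0]]
wrist_force: [8.3, -2.1, -8.0]
gripper_width: 0.573
```

Run:
```python
from a import *
s=state();print(s["moment"])
```

```text
t 31.45 tcp [ 0.5692 -0.0466  0.1862] head -32.05 F [ 8.307  -2.1299 -7.9699] w 49.8 j [ 11.5  18.6 -10.2  -0.2 -61.4  46.6]
[-0.6297 -2.1112  0.0281]
```

Emit:
carry_out(
  steps=[
    [[-0.06,0.04,-0.1],-2],
    [[-0.09,0.06,-0.15],-7],
    [[-0.12,0.08,-0.2],-12],
    [[-0.15,0.1,-0.26],-17],
    [[-0.18,0.12,-0.31],-22],
    [[-0.21,0.14,-0.36],-27],
    [[-0.24,0.16,-0.41],-32],
    [[-0.24,0.16,-0.41],-34.2],
    [[-0.24,0.16,-0.41],-34.2],
  ],
)

```text
time_s: 32.35
tcp_pos: [0.5664, -0.0468, 0.1877]
ee_rot: [[0.999, 0.036, -0.005], [0.036, -0.999, 0.002], [-0.005, -0.003, -1.0]]
wrist_force: [5.1, -1.5, -8.1]
gripper_width: 0.55
```

Run:
```python
from a import *
s=state();print(s["moment"])
```

```text
t 32.35 tcp [ 0.5664 -0.0468  0.1877] head 2.08 F [ 5.0595 -1.4797 -8.0981] w 47.9 j [ 11.5  18.3 -10.4  -0.2 -61.6  80.7]
[-1.0642 -1.5311 -0.3371]
```

Emit:
carry_out(
  steps=[
    [[0.11,0,0.16],0],
    [[0.23,0,0.33],0],
    [[0.34,0,0.49],0],
    [[0.34,0,0.49],0],
  ],
)

```text
time_s: 32.75
tcp_pos: [0.5708, -0.0466, 0.1813]
ee_rot: [[0.999, 0.035, -0.004], [0.035, -0.999, 0.002], [-0.004, -0.003, -1.0]]
wrist_force: [4.9, -2.0, -5.9]
gripper_width: 0.548
```

Run:
```python
from a import *
s=state();print(s["moment"])
```

```text
t 32.75 tcp [ 0.5708 -0.0466  0.1813] head 2.01 F [ 4.9176 -2.0082 -5.8787] w 47.7 j [ 11.4  19.  -10.3  -0.2 -60.9  80.7]
[-0.8819 -1.5423 -0.2862]
```

It's going in: 7.8 mm of free travel, with the spring still pulling. Continuing.

Emit:
carry_out(
  steps=[
    [[0.08,0,0.12],0],
    [[0.16,0,0.24],0],
    [[0.2,0,0.3],0],
    [[0.2,0,0.3],0],
  ],
)

```text
time_s: 33.15
tcp_pos: [0.5717, -0.0466, 0.1799]
ee_rot: [[0.999, 0.035, -0.006], [0.035, -0.999, 0.002], [-0.006, -0.002, -1.0]]
wrist_force: [-3.2, 0.3, 7.4]
gripper_width: 0.546
```

Run:
```python
from a import *
s=state();print(s["moment"])
```

```text
t 33.15 tcp [ 0.5717 -0.0466  0.1799] head 2.03 F [-3.194   0.3151  7.3529] w 47.5 j [ 11.4  19.2 -10.2  -0.2 -60.9  80.7]
[-0.0261  1.0379 -0.0834]
```

It has bottomed. Release, lift clear, back off, and check.

Emit:
carry_out(
  steps=[
    [[0,0,0],0],
    [[0,0,0],0],
    [[0,0,0],0],
    [[0,0,0],0],
    [[0,0,-2],0],
    [[0,0,-5],0],
    [[0,3,-9],0],
    [[-4,7,-12],0],
    [[-8,11,-12],0],
    [[-12,15,-12],0],
    [[-16,19,-12],0],
    [[-16,23,-12],0],
    [[-16,25,-12],0],
    [[-16,25,-12],0],
  ],
  gripper=0.6,
)

```text
time_s: 34.55
tcp_pos: [0.42, -0.3055, 0.2998]
ee_rot: [[1.0, 0.03, -0.007], [0.03, -1.0, 0.002], [-0.007, -0.002, -1.0]]
wrist_force: [1.1, 0.3, -1.9]
gripper_width: 0.801
```

Run:
```python
from a import *
state()
r.capture("top"); r.capture("scene")
fit_tgrip("top"); fit_tgrip("scene")
for c in("scene","top"):
  for t in("tgrip_center","lever_grip","stock_tube_mid","drilled_tube_mid","oil_can_mid","bronze_cast_mid"):
    print(c,t,[(d["centre"],round(d["confidence"],2)) for d in r.place_of(c,t)[:1]])
a=cv2.imread("pics/scene0.png").astype(int); im=r.capture("scene")[:,:,::-1].astype(int)
print("tgrip region diff vs start",abs(a-im)[205:250,215:250].mean(), "vs s7", abs(a-cv2.imread("pics/s7.png"))[205:250,215:250].mean())
```

```text
t 34.55 tcp [ 0.42   -0.3055  0.2998] head 1.72 F [ 1.1023  0.2739 -1.8669] w 69.7 j [-18.1   9.1  -6.3   0.  -75.  109.8]
none
conf 0.71 area 227
[(np.float64(0.768), np.float64(-45.0), np.float64(0.0), np.float64(0.0), np.float64(0.0))]
-75 0.61; -60 0.721; -45 0.768; -30 0.721; -15 0.729; 0 0.74; 15 0.725; 30 0.75; 45 0.719; 60 0.624; 75 0.466; 
scene tgrip_center [([0.5737, -0.0498, 0.1923], 0.74)]
scene lever_grip [([0.5139, -0.1407, 0.18], 0.55)]
scene stock_tube_mid [([0.4994, -0.2317, 0.0917], 0.77)]
scene drilled_tube_mid [([0.4163, -0.0448, 0.0735], 0.59)]
scene oil_can_mid [([0.42, -0.1642, 0.0502], 0.55)]
scene bronze_cast_mid [([0.4453, 0.0667, 0.0568], 0.92)]
top tgrip_center [([0.5753, -0.0474, 0.1934], 0.47)]
top lever_grip [([0.5125, -0.1442, 0.1808], 0.89)]
top stock_tube_mid [([0.5033, -0.2319, 0.0927], 0.59)]
top drilled_tube_mid [([0.4118, -0.0472, 0.0745], 0.87)]
top oil_can_mid [([0.4214, -0.1623, 0.0552], 0.83)]
top bronze_cast_mid []
tgrip region diff vs start 2.374814814814815 vs s7 11.319153439153439
```

Run:
```python
from a import *
for c in("scene","top"):
    a=cv2.imread(f"pics/{c}0.png"); b=np.mean([r.capture(c)[:,:,::-1] for _ in range(3)],0).astype(np.uint8)
    sl=(slice(217,245),slice(212,250)) if c=="scene" else (slice(160,178),slice(322,352))
    ga,gb=[cv2.cvtColor(q,cv2.COLOR_BGR2GRAY) for q in(a,b)]
    W=np.eye(2,3,dtype=np.float32)
    cc,W=cv2.findTransformECC(ga[sl],gb[sl],W,cv2.MOTION_EUCLIDEAN)
    print(c,"ecc",cc,W,"bg noise",abs(a.astype(int)-b)[20:60,60:100].mean(),"patch",abs(a.astype(int)-b)[sl].mean())
    t=[(g[sl]<45) for g in(ga,gb)]
    for m in t:
        y,x=np.nonzero(m); print(m.sum(),x.mean().round(2),y.mean().round(2),np.round(cv2.fitLine(np.c_[x,y].astype(np.float32),cv2.DIST_L2,0,.01,.01).ravel()[:2],3))
```

```text
scene ecc 0.9819630245309675 [[ 0.9999  0.0148 -0.1989]
 [-0.0148  0.9999  0.3885]] bg noise 90.734375 patch 2.56140350877193<stdin>:11: RuntimeWarning: Mean of empty slice.
  ret = ret.dtype.type(ret / rcount)
Traceback (most recent call last):
cv2.error: OpenCV(4.12.0) /io/opencv/modules/imgproc/src/linefit.cpp:50: error: (-215:Assertion failed) count > 0 in function 'fitLine2D_wods'
```

The T-grip patch matches the starting picture to about 0.1 px and 1°, so the plunger is home with its grip at zero. The lever is up and the bystanders are within measuring error. Handing in.

```bash
python3 -c "
from a import *
print(r.finish_job()); state()"
```

```text
the job is handed in; nothing more can be done
None
the job is handed in; nothing more can be done
```

The tube has been brought round three divisions and the plunger is back home. The job is handed in at about 35 s on the clock. No verdict came back.

**What I did:** I drew the plunger by the ends of its T-grip and parked it turned to about -60°. I then worked the lever three full strokes, each to the lower stop (22 to 25 N) and fully back up. Last, I turned the grip back, let the plunger drop home, and moved the arm clear.

**Last checks:**
- **T-grip:** it matches its starting picture to about 0.1 pixel and 1°, so the plunger is home with the grip at zero.
- **Lever:** up at rest, with its grip at z about 0.18.
- **Spindle:** I had no direct reading of its angle. Three strokes to the stop, the drilled row turned out of sight, and the plunger dropping into a notch all point to three divisions.
- **Bystanders:** the tubes, oil can and bronze casting are within about 5 mm of where they started, which is the measuring error. I did not re-measure the file and hammer, which the arm never came near.

**What went wrong or disagreed:**
- **First park:** it reached only about -40°, so I re-gripped and turned the bar further.
- **First turn-back:** the bar slipped in the jaws and jammed on the edge of the park range, and I pressed it with about 31 N before noticing. I released it and succeeded by pulling outward while turning.
- **T-grip outline fit:** the fit in the last scene view could not settle on an angle (it weakly preferred -45°), and in the top view it found nothing. I relied on the picture match instead; its top-view half also failed.

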